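# Pack inspected bolts upright in the divided tote

### The arm

A 7-joint arm with a two-finger parallel gripper is mounted at the origin on the work surface. World frame = base frame: x ahead of the robot, y to its left, z up, the work surface at z = 0. Lengths are in m, angles in rad, forces in N, time in s.
With the tool pointing down it reaches from about 0.4 to 0.9 m from the base axis. Payload 5.5 kg.
Tool frame: the origin (TCP) lies at the very end of the fingers, on their centre line; the grasp point (between the pads) lies manip.pinch_z behind it (manip.pinch_z is the distance from the TCP to the grasp point, in m); z points along the fingers, y is the line along which they close (so a half turn about z gives the same grasp; the last joint's range is limited). The gripper opens to 85 mm and grips with 20 to 120 N. Pads are 22 mm wide; open, the fingers measure 114 mm over their backs; the gripper's body (76 mm by 85 mm) begins 54 mm behind the grasp point. The pads swing forward as they close: fully open they stand 13 mm farther back than shut.
Start: joints at [1.553, 0.501, -0.427, 1.55, 0.221, 1.138, -0.21], TCP at [0.18, -0.625, 0.231] pointing down, gripper open.
Joint ranges: [-2.88, 2.88], [-0.31, 2.03], [-1.54, 1.56], [0.2, 2.42], [-1.41, 4.55], [0.19, 2.02], [-2.57, 2.57]. Speed limits (rad/s): [2.57, 2.57, 3.14, 3.14, 3.14, 3.14, 3.14].

### API

Orientations are given as a rotation vector (axis times angle).
In Python, from rig import manip, viewer gives the robot as it stands.
- The arm moves only by the tool jog_arm, never from a script. Its argument "motion" is a list of rows, each an object with "delta_pos": the shift along the tool's x, y, z in mm, a list of three; "roll": the turn about the tool's z in rad; "fingers": the finger opening in mm, from 0 to 85.4. A call has 1 to 10 rows; each row is the pose to reach, as a shift and turn from the pose commanded when the call began, along the tool's axes at that moment; what a row does not reach only later rows make up. A row lasts 1/8 s, in which the tool goes at most 62.5 mm and 10.7 degrees, less where a joint would pass 70% of its speed; a pose out of reach is approached as far as the arm can. A call with a gripper value outside its range is refused whole. The fingers move at their own pace and stop on an object; the grip force is fixed at half the most. Time passes only in rows, so rows that repeat a pose let the fingers close. It gives the time, the measured TCP pose, the force, the opening and the grip force at its end, in the units of the state.
- manip.read_state(): the state, without advancing time (a new reading comes with each control period).
- viewer.capture(name): name is "scene" or "top" or "wrist"; returns a dict with "pixels" (400x640x3 uint8, red, green, blue), "camera_matrix" (3x3 intrinsics, pixels), "k1" (the pictures are not rectified: a ray, as slopes to the right and down, at radius r is drawn at 1 + k1 r^2 times it, then the intrinsics apply), "xyz" and "orientation" of the camera in the world. Camera axes: x right, y down, z forward; pixel columns grow to the right and rows downward; lengths in m; the calibration is good to about 2 mm. A picture is of the moment at which its call begins. There is no depth.
- manip.job_done(): hands the job in; it is judged then, once.
The state is a dict: "t": time; "joint_pos": joint angles; "qvel": joint speeds; "joint_torque": joint torques, N m; "ee_pos": TCP position; "tcp_rot": TCP orientation; "wrist_force": force on the tool from outside, world axes, zero at the start; "wrist_torque": the same for the moment, N m; "opening": finger opening in m; "grip_force": force on a finger pad.
Only numpy, scipy, OpenCV 4.12 (cv2) and the standard library are available. Lean on these libraries where they do the work, as an engineer would, in place of code of your own. Each camera call takes 0.05 s, during which the arm holds its last target. There are 200 camera calls.

### The job

The two long hex bolts lying in the white tray have passed inspection: pack them in the divided blue tote. Stand each one upright on its head, thread up, in an empty cell of its own, so that it stands squarely on the cell floor and does not lean; set them down rather than letting them drop. Leave the bolts already packed, the short bolt and nut in the tray, the gauges, the caliper and the bolt in the reject bin as they are.

Things in the scene. Friction and masses are not known exactly. Their poses are not given: they have to be found in the camera images.
- bolt_a: Long steel hex bolt to pack, 0.37 kg (+-25%): hex head 30 mm across flats (34.6 corners), 12.5 thick; round shank 20 mm diameter, 120 long, last 46 threaded; 132.5 overall, centre of mass 59 from the head face. Origin: centre of the head's outer face; z along the bolt to the tip. In the tray, axis 15.5 above its floor at the head, 10 at the tip; tip 20 to 100 deg left of +x.
- bolt_b: The other long bolt to pack, lying in the tray: shape, size, frame and way of lying the same as bolt_a. Beside the shank of either bolt at least 25 mm is clear, near its middle and its threaded part.
- tote: Blue divided tote, fixed, on the other side of the x axis from the tray: 166 x 220 mm (178 x 232 with rim), 54 high. Origin: centre of underside, z up, x and y along the walls. 12 cells 50 x 50 inside, walls 4: centres x = -54, 0, 54, y = -81, -27, 27, 81; floors at z = 4, wall tops at z = 54. Cells (-54,-81), (-54,-27), (-54,27) hold packed bolts; the other nine are empty, any will do.
- tray: Shallow white inspection tray, fixed to the table: 300 x 340 mm (x, y), rim 19.5 mm high, floor 3 mm thick. Origin: centre of the underside; x and y along its sides. Holds bolt_a, bolt_b, short_bolt and nut.
- packed_1: Bolt already packed, standing on its head in the tote cell (-54, -81) mm, the row nearest the robot; same kind and frame as bolt_a, its tip 132.5 mm above the cell floor. Leave it standing.
- packed_2: Bolt already packed, standing on its head in the tote cell (-54, -27) mm, the row nearest the robot; same kind and frame as bolt_a, its tip 132.5 mm above the cell floor. Leave it standing.
- packed_3: Bolt already packed, standing on its head in the tote cell (-54, 27) mm, the row nearest the robot; same kind and frame as bolt_a, its tip 132.5 mm above the cell floor. Leave it standing.
- short_bolt: Bystander: short M20 bolt lying in a corner of the tray, same head, shank only 50 mm (62.5 mm overall). Origin: centre of the head face, z towards the tip. Leave it.
- nut: Bystander: M20 hex nut, 30 mm across flats, 16 mm high, flat in a corner of the tray. Origin: centre of its underside. Leave it.
- ring_gauge: Bystander: dark steel thread ring gauge, 60 mm across and 18 mm high, flat on the table beyond tray and tote. Origin: centre of its underside. Leave it.
- plug_gauge: Bystander: thread plug gauge lying on the table beyond tray and tote, hexagonal aluminium handle 20 mm across flats, about 125 mm long in all along its x. Origin: under the middle of the handle. Leave it.
- caliper: Bystander: digital caliper, 235 mm long along its x, lying on the table at the far left (about y = 0.52 m). Origin: under the middle of its beam. Leave it.
- reject_bolt: Bystander: a rejected long bolt, like bolt_a in shape and frame, lying in the red reject bin at the far right (about y = -0.56 m), not in the tray. Leave it.
Things that resemble listed ones, but are neither listed nor needed, are in the scene too. Leave any green or yellow look-alike of the bolt_a alone.

How it is judged:
By the outcome, as a careful person would: the job done as asked, in the order asked, and still so for the second after the job is handed in, with the robot touching nothing.
It also fails if it takes over 69 s, if anything falls off the work surface, if the arm or the gripper's body presses on something with over 40 N, if the wrist force passes 120 N, or if a joint passes its speed limit or range.

## Working session

There is one attempt and no reset: what is moved stays moved. The work goes in short steps, Python scripts to look and compute and a tool call to move; the robot and the scene stay as the last step left them, time stands still between calls to the robot, and variables do not carry over. Pictures are saved under pics/ and viewed, at most 10 in all, crops included, and the job is handed in when it is done.

Besides the shell and the picture viewer there is one more tool, called by a JSON object that holds its "name" and its "arguments". jog_arm: Moves the arm, as the interface text tells. Its arguments: {"type":"object","properties":{"motion":{"type":"array"}},"required":["motion"]}

```bash
ls; mkdir -p pics; python3 - <<'E'
from rig import manip, viewer
import cv2
print(manip.read_state(), manip.pinch_z)
for n in ("scene","top","wrist"):
    c=viewer.capture(n); cv2.imwrite(f"pics/{n}0.png",c["pixels"][:,:,::-1])
    print(n,c["camera_matrix"],c["k1"],c["xyz"],c["orientation"])
E
```

```text
pics
{'t': 0.0, 'joint_pos': array([ 1.55319428,  0.50186787, -0.42679458,  1.55143912,  0.2208001 ,
        1.13832905, -0.21030522]), 'qvel': array([ 0.00094143,  0.00050129,  0.00050275,  0.00085294, -0.0010478 ,
       -0.00114344,  0.00123332]), 'joint_torque': array([ 6.26074852e-04, -5.69513869e+01, -5.81633583e+00, -2.80942029e+01,
        1.04657805e-02,  1.19766299e-02, -2.85297682e-05]), 'ee_pos': array([ 0.17989575, -0.62388099,  0.23025164]), 'tcp_rot': array([-3.10871370e+00, -4.39437370e-01,  3.30247314e-04]), 'wrist_force': array([-1.42546526,  0.75841586,  0.10214619]), 'wrist_torque': array([0.02753257, 0.00161962, 0.02257397]), 'grip_force': 0.0, 'opening': 0.08539952085976246} 0.0187
scene [[386.27763065   0.         318.69737478]
 [  0.         386.27763065 204.9839577 ]
 [  0.           0.           1.        ]] 0.0014246529927397272 [ 1.22277024 -0.07346133  1.08233266] [-1.93466206 -1.8160746   0.53384344]
top [[361.26190769   0.         322.05260752]
 [  0.         361.26190769 204.53641718]
 [  0.           0.           1.        ]] 0.01298699000044081 [ 0.3182747  -0.01844529  1.31587144] [-2.10700258  2.15728635 -0.18219678]
wrist [[301.01264713   0.         321.01367346]
 [  0.         301.01264713 196.29607881]
 [  0.           0.           1.        ]] -0.032524492397029106 [ 0.25080664 -0.60481355  0.37240542] [ 2.31527419 -1.73904629 -0.26140952]
```

View pics/top0.png

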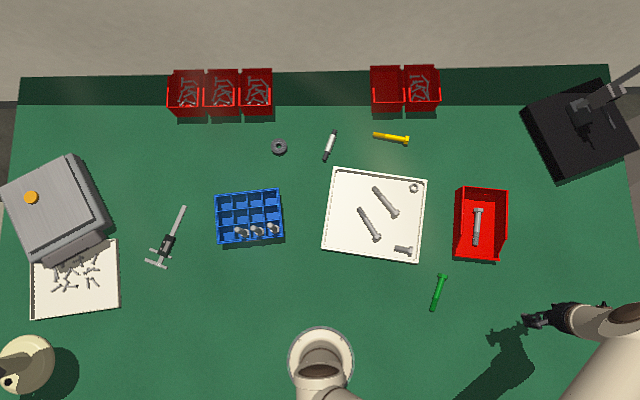

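View pics/scene0.png

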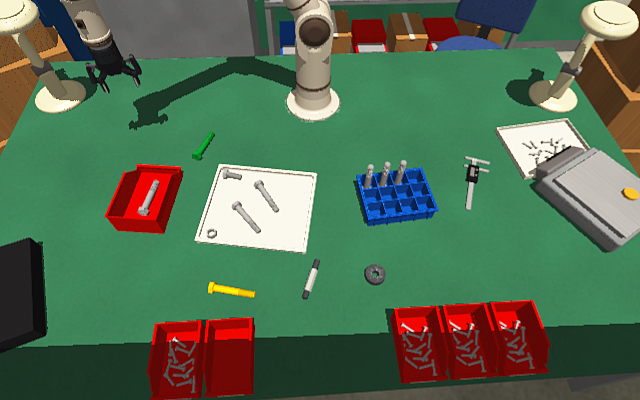

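The top view shows two long grey bolts in the white tray (shanks at about 357–382, 207–241 and 373–399, 187–217). The blue tote is at about 215–285, 188–245, with the packed bolts in its near row. The look-alikes are the yellow bolt (390,138), the green bolt (438,292), the reject bolt (477,226) and the short bolt (403,250). The two in the tray fit the description, being long, grey and inside the tray. I'll confirm that in enlarged crops.

```bash
cat > h.py <<'E'
import numpy as np, cv2
from scipy.spatial.transform import Rotation as R
from rig import manip, viewer
def ray(c,uv):
    K=c["camera_matrix"]; d=(np.array(uv,float)-K[:2,2])/[K[0,0],K[1,1]]
    s=d.copy()
    for _ in range(20): s=d/(1+c["k1"]*(s@s))
    return np.array(c["xyz"]),R.from_rotvec(c["orientation"]).apply(np.r_[s,1]/np.linalg.norm(np.r_[s,1]))
def tri(rays):
    A=np.zeros((3,3));b=np.zeros(3)
    for o,d in rays:
        P=np.eye(3)-np.outer(d,d);A+=P;b+=P@o
    x=np.linalg.solve(A,b); return x,[float(np.linalg.norm((np.eye(3)-np.outer(d,d))@(x-o))) for o,d in rays]
def onz(c,uv,z):
    o,d=ray(c,uv); return o+d*(z-o[2])/d[2]
def proj(c,X):
    p=R.from_rotvec(c["orientation"]).inv().apply(np.array(X)-c["xyz"]); s=p[:2]/p[2]; s=s*(1+c["k1"]*(s@s))
    return c["camera_matrix"][:2,:2]@s+c["camera_matrix"][:2,2]
def crop(img,x,y,w,h,k):
    o=cv2.resize(img[y:y+h,x:x+w],None,fx=k,fy=k,interpolation=cv2.INTER_CUBIC)
    for i in range(0,w,10): cv2.putText(o,str(x+i),(int((i+.5)*k),8),0,.3,(0,0,255),1); cv2.line(o,(int((i+.5)*k),10),(int((i+.5)*k),14),(0,0,255),1)
    for j in range(0,h,10): cv2.putText(o,str(y+j),(0,int((j+.5)*k)+4),0,.3,(0,0,255),1); cv2.line(o,(20,int((j+.5)*k)),(24,int((j+.5)*k)),(0,0,255),1)
    return o
E
python3 - <<'E'
from h import *
t=cv2.imread("pics/top0.png");s=cv2.imread("pics/scene0.png")
a=np.hstack([crop(t,345,182,80,66,5),crop(t,210,182,80,66,5)]);b=np.hstack([crop(s,220,175,80,53,5),crop(s,352,160,88,53,5)[:,:400]])
cv2.imwrite("pics/m1.png",np.vstack([a,b]))
E
```

```text
(no output)
```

View pics/m1.png

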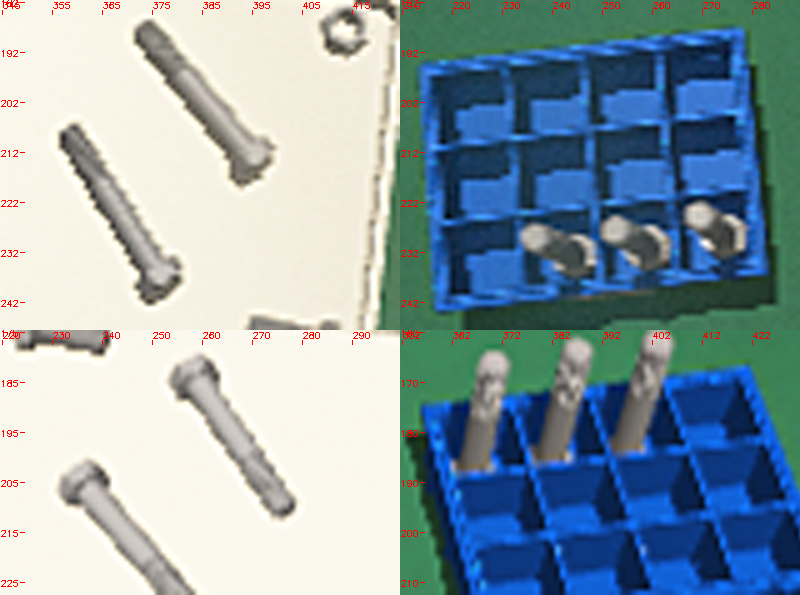

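The crop confirms the two long grey bolts. In the top view, bolt 1 has its head at (376,237.5) and tip at (358,208), and bolt 2 has its head at (394.5,214) and tip at (374,188). The tote rim corners are at (214,195), (278,187.5), (283,236) and (217,243). In the scene view, bolt 1 has its head at (258.5,184) and tip at (276,210).

```bash
python3 - <<'E'
from h import *
np.set_printoptions(precision=4,suppress=True)
t=viewer.capture("top");s=viewer.capture("scene")
for n,a,b in [("1h",(376.1,237.5),(258.5,184.1)),("1t",(358.1,207.9),(276.1,209.9)),("2h",(394.5,214.1),(236.3,204.9))]:
    print(n,tri([ray(t,a),ray(s,b)]), onz(t,a,.0185), onz(s,b,.0185))
print("2t",onz(t,(373.9,187.9),.013))
C=np.array([onz(t,p,.054)[:2] for p in [(213.9,195.1),(278.1,187.5),(282.9,235.9),(216.9,243.1)]])
print(C,C.mean(0),[np.linalg.norm(C[i]-C[i-1]) for i in range(4)])
st=manip.read_state();Rt=R.from_rotvec(st["tcp_rot"]);print(Rt.as_matrix())
w=viewer.capture("wrist");print(Rt.inv().apply(w["xyz"]-st["ee_pos"]),(Rt.inv()*R.from_rotvec(w["orientation"])).as_matrix())
E
```

```text
1h (array([ 0.4175, -0.212 ,  0.0145]), [0.0005077706303820578, 0.0005077706303821123]) [ 0.4172 -0.2119  0.0185] [ 0.4206 -0.2109  0.0185]
1t (array([ 0.5268, -0.152 ,  0.0146]), [0.00012431789944632426, 0.00012431789944630553]) [ 0.5262 -0.1518  0.0185] [ 0.5293 -0.1516  0.0185]
2h (array([ 0.5006, -0.2829,  0.0164]), [0.00021504630664089495, 0.00021504630664083353]) [ 0.5003 -0.2826  0.0185] [ 0.502  -0.2822  0.0185]
2t [ 0.6003 -0.2135  0.013 ]
[[0.5788 0.363 ]
 [0.6011 0.1347]
 [0.4277 0.1184]
 [0.4082 0.3479]] [0.504 0.241] [np.float64(0.17125771571022563), np.float64(0.22946041611634757), np.float64(0.1741124903028489), np.float64(0.23037022180145533)]
[[ 0.9608  0.2771 -0.0002]
 [ 0.2771 -0.9608  0.0009]
 [ 0.     -0.001  -1.    ]]
[ 0.0734  0.001  -0.1421] [[ 0.0012 -0.9567 -0.2909]
 [ 1.      0.0013 -0.0003]
 [ 0.0006 -0.2909  0.9567]]
```

Triangulated heights are about 15 mm, against the expected 13–18. The tote centre is about (0.504,0.241) with a yaw of about 5.2°. I'm moving above bolt 1's thread for a closer look.

{"name": "jog_arm", "arguments": {"motion": [{"delta_pos": [443,-352,80],"roll": -0.22,"fingers": 45},{"delta_pos": [443,-352,80],"roll": -0.22,"fingers": 45},{"delta_pos": [443,-352,80],"roll": -0.22,"fingers": 45},{"delta_pos": [443,-352,80],"roll": -0.22,"fingers": 45},{"delta_pos": [443,-352,80],"roll": -0.22,"fingers": 45},{"delta_pos": [443,-352,80],"roll": -0.22,"fingers": 45},{"delta_pos": [443,-352,80],"roll": -0.22,"fingers": 45},{"delta_pos": [443,-352,80],"roll": -0.22,"fingers": 45},{"delta_pos": [443,-352,80],"roll": -0.22,"fingers": 45},{"delta_pos": [443,-352,80],"roll": -0.22,"fingers": 45}]}}

```text
t: 1.55
ee_pos: [0.5108, -0.1576, 0.1514]
tcp_rot: [-3.038, -0.791, -0.004]
wrist_force: [-0.5, -1.3, 0.0]
opening: 0.045
grip_force: 0.0
```

```bash
python3 - <<'E'
from h import *
w=viewer.capture("wrist");cv2.imwrite("pics/w1.png",w["pixels"][:,:,::-1])
import pickle;pickle.dump(w,open("w1.pkl","wb"))
E
```

```text
(no output)
```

View pics/w1.png

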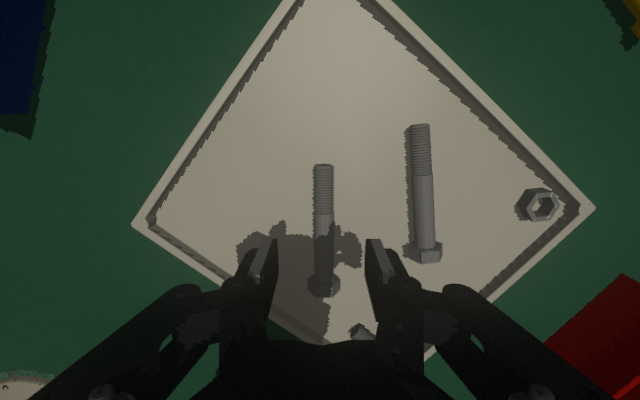

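The wrist view shows bolt 1 with its tip at (323,165) and shank straight down to the head at (323,286). Bolt 2 has its tip at (419,126) and head at (428,252). The nut is at (540,205).

```bash
python3 - <<'E'
from h import *
import pickle
np.set_printoptions(precision=4,suppress=True)
w=pickle.load(open("w1.pkl","rb"));t=viewer.capture("top");s=viewer.capture("scene")
st=manip.read_state();Rt=R.from_rotvec(st["tcp_rot"]);M=Rt.as_matrix();print(st["ee_pos"],M)
for n,a,b in [("1",(323,165),(323.5,270)),("2",(419,126),(427,240))]:
    p,q=onz(w,a,.016),onz(w,b,.017);d=(p-q)[:2];print(n,p,q,np.degrees(np.arctan2(d[1],d[0])))
print(tri([ray(w,(323,165)),ray(t,(358.1,207.9)),ray(s,(276.1,209.9))]))
print(tri([ray(w,(419,126)),ray(t,(373.9,187.9))]))
print(tri([ray(w,(428,252)),ray(t,(394.5,214.1)),ray(s,(236.3,204.9))]))
print("toolx",np.degrees(np.arctan2(M[1,0],M[0,0])))
E
```

```text
[ 0.508  -0.1638  0.1512] [[ 0.8769  0.4807 -0.0006]
 [ 0.4807 -0.8769 -0.0004]
 [-0.0007  0.     -1.    ]]
1 [ 0.5292 -0.1499  0.016 ] [ 0.4335 -0.2044  0.017 ] 29.637085287742774
2 [ 0.6029 -0.208   0.016 ] [ 0.5141 -0.2787  0.017 ] 38.51054204342247
(array([ 0.5276, -0.1514,  0.0146]), [0.001894284528497463, 0.001120938986446417, 0.000840215871806055])
(array([ 0.6061, -0.2176, -0.0147]), [0.00020093603195389656, 0.0002009360319537014])
(array([ 0.5023, -0.2834,  0.0193]), [0.003045544445622671, 0.0022900411120888894, 0.001329338905361859])
toolx 28.732830698235823
```

{"name": "jog_arm", "arguments": {"motion": [{"delta_pos": [2.5,-1.5,50],"roll": -0.013,"fingers": 45},{"delta_pos": [2.5,-1.5,100],"roll": -0.013,"fingers": 45},{"delta_pos": [2.5,-1.5,130],"roll": -0.013,"fingers": 45},{"delta_pos": [2.5,-1.5,142],"roll": -0.013,"fingers": 45},{"delta_pos": [2.5,-1.5,146],"roll": -0.013,"fingers": 45},{"delta_pos": [2.5,-1.5,146],"roll": -0.013,"fingers": 45},{"delta_pos": [2.5,-1.5,146],"roll": -0.013,"fingers": 0},{"delta_pos": [2.5,-1.5,146],"roll": -0.013,"fingers": 0},{"delta_pos": [2.5,-1.5,146],"roll": -0.013,"fingers": 0},{"delta_pos": [2.5,-1.5,146],"roll": -0.013,"fingers": 0}]}}

```text
t: 2.95
ee_pos: [0.5106, -0.1614, 0.0066]
tcp_rot: [3.037, 0.797, 0.002]
wrist_force: [-1.9, -0.1, 5.3]
opening: 0.0177
grip_force: 58.4
```

{"name": "jog_arm", "arguments": {"motion": [{"delta_pos": [0,0,-20],"roll": 0,"fingers": 0},{"delta_pos": [0,0,-50],"roll": 0,"fingers": 0},{"delta_pos": [0,0,-100],"roll": 0,"fingers": 0},{"delta_pos": [0,0,-150],"roll": 0,"fingers": 0},{"delta_pos": [0,0,-180],"roll": 0,"fingers": 0},{"delta_pos": [0,0,-180],"roll": 0,"fingers": 0},{"delta_pos": [0,0,-180],"roll": 0,"fingers": 0}]}}

```text
t: 3.82
ee_pos: [0.5085, -0.161, 0.1845]
tcp_rot: [-3.038, -0.798, 0.002]
wrist_force: [-0.5, -0.5, -3.5]
opening: 0.0176
grip_force: 59.1
```

```bash
python3 - <<'E'
from h import *
w=viewer.capture("wrist")["pixels"][:,:,::-1];s=viewer.capture("scene")["pixels"][:,:,::-1]
w=np.ascontiguousarray(w);s=np.ascontiguousarray(s)
p=proj(viewer.capture("scene"),manip.read_state()["ee_pos"]).astype(int);print(p)
cv2.imwrite("pics/m2.png",np.hstack([crop(w,220,100,200,300,2),crop(s,p[0]-40,p[1]-55,80,120,5)]))
E
```

```text
[268 173]
```

View pics/m2.png

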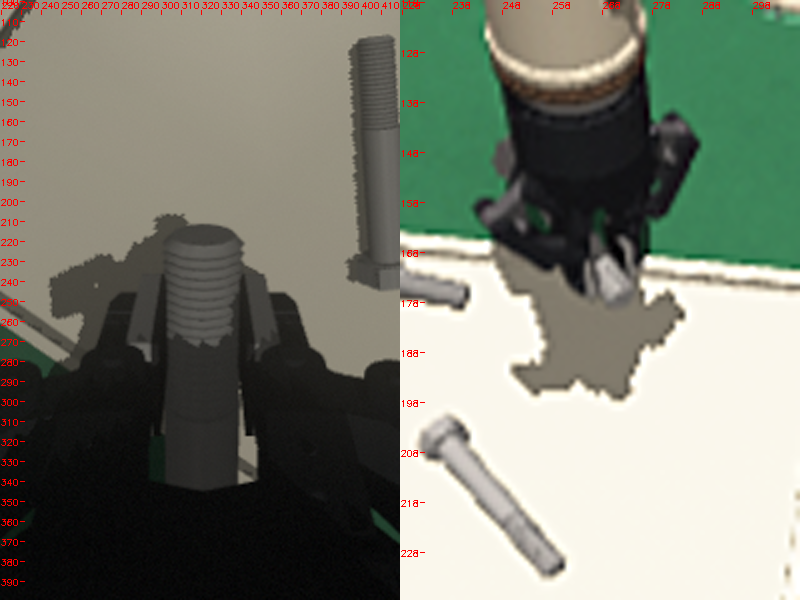

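The crop shows the bolt gripped between the pads, with its tip at wrist pixel (321,213), and little swing. I'll quantify its tilt.

```bash
python3 - <<'E'
from h import *
np.set_printoptions(precision=4,suppress=True)
st=manip.read_state();M=R.from_rotvec(st["tcp_rot"]).as_matrix();print(st["ee_pos"],st["wrist_force"],"tool-frame",M.T@st["wrist_torque"],M.T@st["wrist_force"])
w=viewer.capture("wrist")
for uz in (0,10,20,30,45,60,75,90):
    a=np.radians(uz);d=np.array([np.cos(a),0,-np.sin(a)])  # tool frame, tip direction
    g=np.array([0,0,-.009]);n=np.array([np.sin(a),0,np.cos(a)])
    print(uz,[proj(w,st["ee_pos"]+M@(g+d*s+n*k)) for s,k in ((.022,-.01),(.022,.01),(-.110,0))])
E
```

```text
[ 0.5085 -0.1607  0.1837] [ 0.1787 -0.9663 -4.3235] tool-frame [-0.0143  0.2545  0.0245] [-0.3116  0.9404  4.3217]
0 [array([319.2295, 226.2596]), array([319.4795, 210.9501]), array([319.4956, 419.7713])]
10 [array([319.179 , 233.9963]), array([319.4338, 210.9876]), array([319.6462, 390.0088])]
20 [array([319.1339, 242.958 ]), array([319.3838, 212.5642]), array([319.7692, 361.9369])]
30 [array([319.0966, 252.7999]), array([319.331 , 215.7632]), array([319.8696, 335.359 ])]
45 [array([319.0595, 268.2557]), array([319.2501, 223.638 ]), array([319.9856, 297.8168])]
60 [array([319.0491, 283.0818]), array([319.1737, 234.9378]), array([320.0672, 262.424 ])]
75 [array([319.0659, 295.7243]), array([319.11  , 248.8948]), array([320.1191, 228.5209])]
90 [array([319.1069, 305.0168]), array([319.0667, 264.243 ]), array([320.143 , 195.5313])]
```

Tilt is about 0–3° and the wrist torque of 0.25 Nm confirms it is held rigidly, so the bolt won't pivot at full grip. I'll put it back just off the tray floor and test how the grip force responds to the commanded opening, so it can pivot with its head resting on the floor.

{"name": "jog_arm", "arguments": {"motion": [{"delta_pos": [0,0,60],"roll": 0,"fingers": 0},{"delta_pos": [0,0,120],"roll": 0,"fingers": 0},{"delta_pos": [0,0,160],"roll": 0,"fingers": 0},{"delta_pos": [0,0,174],"roll": 0,"fingers": 0},{"delta_pos": [0,0,179],"roll": 0,"fingers": 0},{"delta_pos": [0,0,179],"roll": 0,"fingers": 16.5},{"delta_pos": [0,0,179],"roll": 0,"fingers": 16.5}]}}

```text
t: 4.9
ee_pos: [0.5112, -0.1613, 0.0077]
tcp_rot: [3.037, 0.798, 0.004]
wrist_force: [-1.2, 0.8, -2.4]
opening: 0.0175
grip_force: 59.5
```

{"name": "jog_arm", "arguments": {"motion": [{"delta_pos": [0,0,0],"roll": 0,"fingers": 17.2},{"delta_pos": [0,0,0],"roll": 0,"fingers": 17.2}]}}

```text
t: 5.15
ee_pos: [0.5111, -0.1612, 0.0071]
tcp_rot: [3.037, 0.798, 0.004]
wrist_force: [1.3, 1.1, -1.5]
opening: 0.0173
grip_force: 59.4
```

{"name": "jog_arm", "arguments": {"motion": [{"delta_pos": [0,0,0],"roll": 0,"fingers": 17.8},{"delta_pos": [0,0,0],"roll": 0,"fingers": 17.8}]}}

```text
t: 5.4
ee_pos: [0.5107, -0.1612, 0.0067]
tcp_rot: [3.038, 0.798, 0.003]
wrist_force: [2.7, 0.1, -0.7]
opening: 0.0182
grip_force: 49.1
```

{"name": "jog_arm", "arguments": {"motion": [{"delta_pos": [0,0,0],"roll": 0,"fingers": 18.4},{"delta_pos": [0,0,0],"roll": 0,"fingers": 18.4}]}}

```text
t: 5.65
ee_pos: [0.5105, -0.1611, 0.0066]
tcp_rot: [3.038, 0.798, 0.002]
wrist_force: [2.4, -0.2, 1.7]
opening: 0.0186
grip_force: 34.1
```

Grip force falls by about 25 N per 0.6 mm. I'm setting about 15 N and lifting gently with the head on the floor.

{"name": "jog_arm", "arguments": {"motion": [{"delta_pos": [0,0,0],"roll": 0,"fingers": 19.1},{"delta_pos": [0,0,0],"roll": 0,"fingers": 19.1},{"delta_pos": [0,0,-10],"roll": 0,"fingers": 19.1},{"delta_pos": [0,0,-20],"roll": 0,"fingers": 19.1},{"delta_pos": [0,0,-30],"roll": 0,"fingers": 19.1},{"delta_pos": [0,0,-30],"roll": 0,"fingers": 19.1}]}}

```text
t: 6.4
ee_pos: [0.5103, -0.1613, 0.0374]
tcp_rot: [3.038, 0.797, 0.002]
wrist_force: [1.4, 0.6, -1.8]
opening: 0.0192
grip_force: 17.1
```

```bash
cat >> h.py <<'E'
def tq():
    ts=[]
    for _ in range(3):
        st=manip.read_state(); w=viewer.capture("wrist")
        M=R.from_rotvec(st["tcp_rot"]).as_matrix(); ts.append(np.r_[M.T@st["wrist_force"],M.T@st["wrist_torque"]])
    print("F,T tool",np.round(np.mean(ts,0),3),"z",st["ee_pos"],"open",st["opening"],st["grip_force"])
    return st,w,M
E
python3 - <<'E'
from h import *
st,w,M=tq()
cv2.imwrite("pics/m3.png",crop(np.ascontiguousarray(w["pixels"][:,:,::-1]),260,150,120,200,3))
E
```

```text
F,T tool [ 1.587  0.266  1.891 -0.011  0.339  0.005] z [ 0.51033114 -0.1610196   0.03674823] open 0.01950217885451215 17.12307572364807
```

View pics/m3.png

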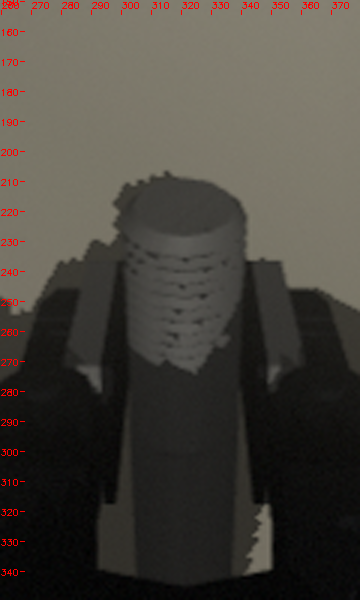

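The tip face now spans rows 209–228, so the bolt is starting to tilt (about 6°). I'll loosen slightly and continue the lift.

{"name": "jog_arm", "arguments": {"motion": [{"delta_pos": [0,0,0],"roll": 0,"fingers": 19.3},{"delta_pos": [0,0,-10],"roll": 0,"fingers": 19.3},{"delta_pos": [0,0,-20],"roll": 0,"fingers": 19.3},{"delta_pos": [0,0,-30],"roll": 0,"fingers": 19.3},{"delta_pos": [0,0,-40],"roll": 0,"fingers": 19.3},{"delta_pos": [0,0,-40],"roll": 0,"fingers": 19.3}]}}

```text
t: 7.3
ee_pos: [0.5109, -0.1611, 0.0776]
tcp_rot: [3.037, 0.798, 0.004]
wrist_force: [1.7, 0.7, -0.4]
opening: 0.0195
grip_force: 12.0
```

```bash
cat >> h.py <<'E'
def tilt(w,st,M,s=.022):
    # tip outline: central column, horizontal gradient of rows, for comparing with model
    g=cv2.cvtColor(w["pixels"],cv2.COLOR_RGB2GRAY)[:,314:326].mean(1)
    e=np.abs(np.diff(cv2.GaussianBlur(g[:,None],(1,3),0)[:,0])); r=[i for i in range(150,310) if e[i]>4 and e[i]>=e[i-1] and e[i]>=e[i+1]]
    print("edges",[(i,int(g[i+2]-g[i-2])) for i in r])
    for uz in range(0,91,10):
        a=np.radians(uz);d=np.array([np.cos(a),0,-np.sin(a)]);n=np.array([np.sin(a),0,np.cos(a)])
        print(uz,[round(float(proj(w,st["ee_pos"]+M@(np.array([0,0,-.009])+d*s+n*k))[1])) for k in (.01,-.01)],end=" ")
E
python3 - <<'E'
from h import *
st,w,M=tq();tilt(w,st,M)
E
```

```text
F,T tool [ 1.392  0.094 -0.164  0.024  0.518  0.008] z [ 0.51121758 -0.16079922  0.07714678] open 0.01921648679991808 12.047785073518753
edges [(213, -54), (216, 5), (270, -28)]
0 [211, 226] 10 [211, 234] 20 [213, 243] 30 [216, 253] 40 [221, 263] 50 [227, 273] 60 [235, 283] 70 [244, 292] 80 [254, 299] 90 [264, 305]
```

```bash
python3 - <<'E'
from h import *
w=viewer.capture("wrist");s=viewer.capture("scene")
p=proj(s,manip.read_state()["ee_pos"]).astype(int);print(p)
f=lambda c:np.ascontiguousarray(c["pixels"][:,:,::-1])
cv2.imwrite("pics/m4.png",np.hstack([crop(f(w),255,170,133,200,3)[:,:399],crop(f(s),p[0]-40,p[1]-50,80,120,5)]))
E
```

```text
[271 195]
```

View pics/m4.png

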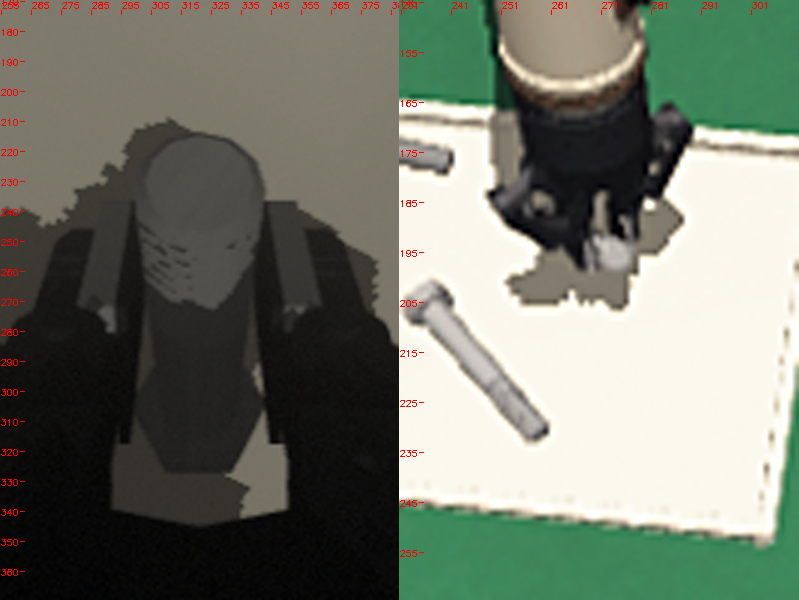

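It has swung to about 40°: the head is now visible at wrist rows 290–327 (centre about 308), with the tip face at 213–243. I'm continuing upward.

{"name": "jog_arm", "arguments": {"motion": [{"delta_pos": [0,0,-10],"roll": 0,"fingers": 19.3},{"delta_pos": [0,0,-18],"roll": 0,"fingers": 19.3},{"delta_pos": [0,0,-24],"roll": 0,"fingers": 19.3},{"delta_pos": [0,0,-30],"roll": 0,"fingers": 19.3},{"delta_pos": [0,0,-35],"roll": 0,"fingers": 19.3},{"delta_pos": [0,0,-40],"roll": 0,"fingers": 19.3},{"delta_pos": [0,0,-40],"roll": 0,"fingers": 19.3},{"delta_pos": [0,0,-40],"roll": 0,"fingers": 19.3}]}}

```text
t: 8.55
ee_pos: [0.5096, -0.161, 0.1162]
tcp_rot: [-3.038, -0.798, 0.0]
wrist_force: [0.9, 0.1, -3.8]
opening: 0.0193
grip_force: 12.3
```

```bash
python3 - <<'E'
from h import *
st,w,M=tq();tilt(w,st,M)
f=lambda c:np.ascontiguousarray(c["pixels"][:,:,::-1])
cv2.imwrite("pics/m5.png",crop(f(w),255,170,133,200,3))
E
```

```text
F,T tool [ 1.470e-01  4.710e-01  3.889e+00  7.000e-03 -3.000e-03 -1.700e-02] z [ 0.50948544 -0.16095828  0.11606351] open 0.019881293884928337 12.256785482168198
edges [(203, -49), (205, -11), (211, -62), (219, 27), (229, 13), (235, 34), (270, -35)]
0 [211, 226] 10 [211, 234] 20 [213, 243] 30 [216, 253] 40 [221, 263] 50 [227, 273] 60 [235, 283] 70 [244, 292] 80 [254, 299] 90 [264, 305]
```

View pics/m5.png

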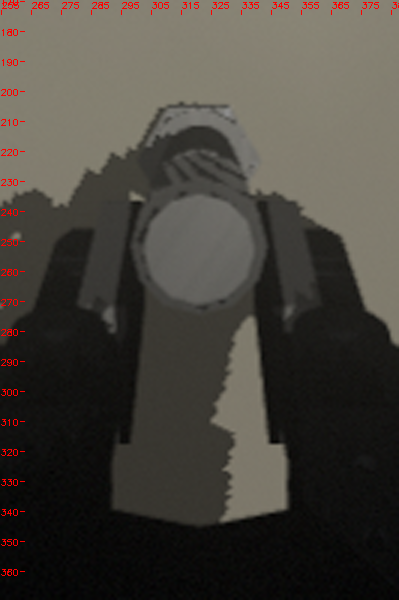

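The bolt hangs nearly vertical. The tip face is at rows 233–272 and the head behind it at rows 203–235, which gives about a 12° lean with the head toward tool −x. I'll touch the head to the tray floor, shift the tip −x to square it, then firm up the grip.

{"name": "jog_arm", "arguments": {"motion": [{"delta_pos": [0,0,4],"roll": 0,"fingers": 19.3},{"delta_pos": [0,0,7],"roll": 0,"fingers": 19.3},{"delta_pos": [0,0,7],"roll": 0,"fingers": 19.3},{"delta_pos": [-6,0,7],"roll": 0,"fingers": 19.3},{"delta_pos": [-12,0,7],"roll": 0,"fingers": 19.3},{"delta_pos": [-18,0,7],"roll": 0,"fingers": 19.3},{"delta_pos": [-18,0,7],"roll": 0,"fingers": 19.3}]}}

```text
t: 9.57
ee_pos: [0.4933, -0.1705, 0.1093]
tcp_rot: [3.039, 0.797, -0.001]
wrist_force: [-0.3, 0.5, -3.4]
opening: 0.0194
grip_force: 12.3
```

```bash
cat >> h.py <<'E'
def tiptilt(w,save=None):
    f=np.ascontiguousarray(w["pixels"][:,:,::-1])
    if save: cv2.imwrite(save,crop(f,255,150,133,200,3))
    g=cv2.cvtColor(f,cv2.COLOR_BGR2GRAY); print(g[185:290:3,310:330].mean(1).astype(int))
E
python3 - <<'E'
from h import *
st,w,M=tq();tiptilt(w,"pics/m6.png");import pickle;pickle.dump((w,st),open("w6.pkl","wb"))
E
```

```text
F,T tool [-3.490e-01 -2.820e-01  3.286e+00  1.000e-03  6.300e-02  2.800e-02] z [ 0.49411444 -0.17003029  0.10946477] open 0.019658776786468553 12.258759588003159
[125 125 125 124 124 124 122 107 113  84  52  46  60  55  58  68  69  89
 101 101 100 100  99  99  98  97  96  95  84  63  56  55  55  55  55]
```

View pics/m6.png

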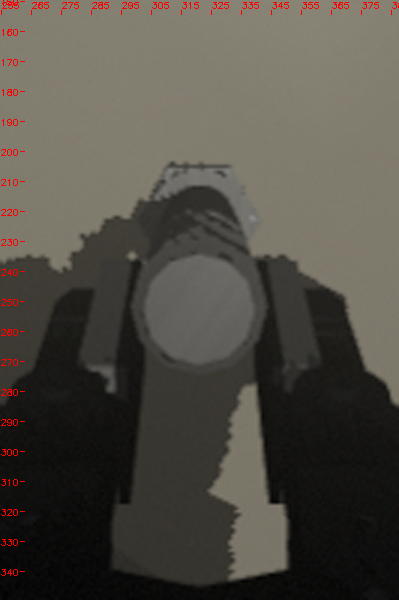

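It is still hanging (the scale reads its full weight) with a lean of about 14°: tip ring at rows 233–272, far head edge at row 204. I'm lowering until it touches.

{"name": "jog_arm", "arguments": {"motion": [{"delta_pos": [0,0,3],"roll": 0,"fingers": 19.2},{"delta_pos": [0,0,6],"roll": 0,"fingers": 19.2},{"delta_pos": [0,0,6],"roll": 0,"fingers": 19.2}]}}

```text
t: 10.1
ee_pos: [0.4983, -0.1695, 0.106]
tcp_rot: [3.035, 0.799, 0.011]
wrist_force: [0.6, 1.6, 11.4]
opening: 0.0191
grip_force: 13.2
```

{"name": "jog_arm", "arguments": {"motion": [{"delta_pos": [0,0,3],"roll": 0,"fingers": 19.2},{"delta_pos": [0,0,5],"roll": 0,"fingers": 19.2},{"delta_pos": [0,0,5],"roll": 0,"fingers": 19.2}]}}

```text
t: 10.48
ee_pos: [0.499, -0.1695, 0.1014]
tcp_rot: [3.034, 0.799, 0.013]
wrist_force: [2.2, 0.9, 12.2]
opening: 0.019
grip_force: 11.1
```

```bash
python3 - <<'E'
from h import *
st,w,M=tq();tiptilt(w)
E
```

```text
F,T tool [  2.393  -0.133 -12.366   0.144   0.612   0.033] z [ 0.49895396 -0.16950571  0.10139237] open 0.0192686189976879 11.153924614191055
[123 123 123 123 122 122 122 122 122 106 113  85  63  60  67  94 109 112
 111 111 111 110 110 110 109 108 103  85  65  55  55  55  55  54  54]
```

The head is in contact, pressing about 15 N. I'm easing off and shifting −x to stand the bolt up.

{"name": "jog_arm", "arguments": {"motion": [{"delta_pos": [-4,0,-4],"roll": 0,"fingers": 19.2},{"delta_pos": [-10,0,-5],"roll": 0,"fingers": 19.2},{"delta_pos": [-16,0,-5],"roll": 0,"fingers": 19.2},{"delta_pos": [-22,0,-5],"roll": 0,"fingers": 19.2},{"delta_pos": [-22,0,-5],"roll": 0,"fingers": 19.2}]}}

```text
t: 11.25
ee_pos: [0.4741, -0.1813, 0.1032]
tcp_rot: [3.039, 0.797, -0.001]
wrist_force: [0.0, -0.1, 2.1]
opening: 0.0192
grip_force: 7.9
```

```bash
python3 - <<'E'
from h import *
st,w,M=tq();tiptilt(w,"pics/m7.png")
E
```

```text
F,T tool [-1.100e-02  2.120e-01 -2.128e+00 -7.300e-02 -1.100e-02 -2.000e-03] z [ 0.47463645 -0.18094325  0.10322874] open 0.01917344667905509 8.047747761011124
[93 93 68 56 53 52 51 51 51 69 64 61 63 65 66 63 63 69 73 77 83 83 83 83
 83 83 83 83 83 83 80 57 54 54 54]
```

View pics/m7.png

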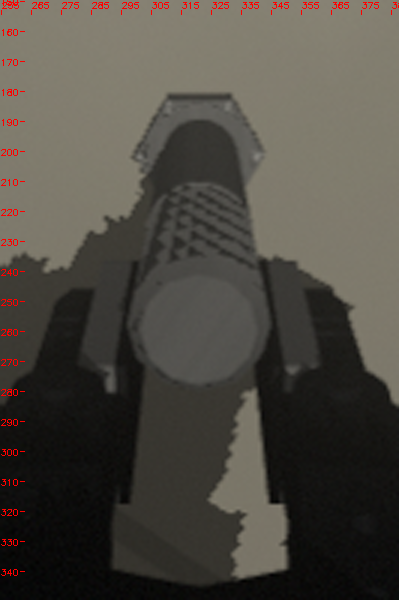

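Upright now to about 6° of lean (tip ring centre at row 259, hex corners at row 200, far head edge at row 181). All 10 pictures are used, so the rest is numeric. I'm shifting −12 mm more.

{"name": "jog_arm", "arguments": {"motion": [{"delta_pos": [-4,0,0],"roll": 0,"fingers": 19.2},{"delta_pos": [-8,0,0],"roll": 0,"fingers": 19.2},{"delta_pos": [-12,0,0],"roll": 0,"fingers": 19.2},{"delta_pos": [-12,0,0],"roll": 0,"fingers": 19.2}]}}

```text
t: 11.9
ee_pos: [0.4634, -0.1867, 0.1029]
tcp_rot: [-3.038, -0.797, 0.002]
wrist_force: [0.0, 0.8, -2.9]
opening: 0.0197
grip_force: 4.6
```

```bash
cat >> h.py <<'E'
from scipy.optimize import brentq
def lean(w,st,zf=.003):
    "bolt standing on zf: rows of head far edge and tip near edge -> x in tool frame"
    g=cv2.cvtColor(w["pixels"],cv2.COLOR_RGB2GRAY).astype(float)[:,312:330].mean(1); d=np.diff(g)
    print(g[140:300:4].astype(int))
    M=R.from_rotvec(st["tcp_rot"]).as_matrix()
    tipr=250+np.argmin(d[250:295])+.5; 
    headr=150+np.argmin(d[150:int(tipr)-45])+.5
    def X(row,wz,off): return brentq(lambda x: proj(w,st["ee_pos"]+M@np.array([x+off,0,st["ee_pos"][2]-wz]))[1]-row,-.15,.08)
    t,h=X(tipr,zf+.1325,-.0095),X(headr,zf+.0125,.015)
    print("rows",headr,tipr,"tip x",round(t,4),"head x",round(h,4),"lean deg",np.degrees((t-h)/.12))
E
python3 - <<'E'
from h import *
st,w,M=tq();lean(w,st)
E
```

```text
F,T tool [ 0.529 -0.179  3.246 -0.006 -0.031  0.007] z [ 0.46386719 -0.18650551  0.10299147] open 0.019061824050109706 4.614035859704018
[129 129 129 129 129 128 128 119  90  90  63  56  56  55  55  55  55  67
  72  71  72  67  71  69  64  76  76  82  82  82  83  83  82  82  81  53
  55  54  54  54]
rows 168.5 277.5 tip x 0.0142 head x 0.011 lean deg 1.5205986835272531
```

The lean is now about 1.5°, but the bolt sits near the pads' +x edge. I'm setting it fully on the tray floor, releasing slightly, re-centring over it, going lower and regripping firmly.

{"name": "jog_arm", "arguments": {"motion": [{"delta_pos": [-1,0,2],"roll": 0,"fingers": 19.2},{"delta_pos": [-1,0,2],"roll": 0,"fingers": 19.2},{"delta_pos": [-1,0,2],"roll": 0,"fingers": 20.5},{"delta_pos": [-1,0,2],"roll": 0,"fingers": 24},{"delta_pos": [-1,0,2],"roll": 0,"fingers": 28},{"delta_pos": [-1,0,2],"roll": 0,"fingers": 28}]}}

```text
t: 12.8
ee_pos: [0.4636, -0.187, 0.1013]
tcp_rot: [-3.038, -0.798, -0.0]
wrist_force: [-0.3, -0.6, -0.9]
opening: 0.0276
grip_force: 0.0
```

```bash
python3 - <<'E'
from h import *
st,w,M=tq();lean(w,st)
g=cv2.cvtColor(w["pixels"],cv2.COLOR_RGB2GRAY)
for r in (176,185,262,268,275): print(r,g[r,280:360:2])
E
```

```text
F,T tool [0.419 0.108 0.685 0.015 0.001 0.015] z [ 0.4635718  -0.1870753   0.10127397] open 0.028188021672209778 0.0
[130 129 129 129 129 128 128 102  88  89  63  57  57  56  56  56  56  55
  69  68  69  67  63  65  65  67  63  76  76  81  81  81  82  82  82  73
  47  54  55  55]
rows 168.5 281.5 tip x 0.0134 head x 0.0113 lean deg 0.9710262578410689
176 [126 127 127 127 127 127 127 126 128 129 128 127 128  83  88  78  87  89
  87  91  90  88  88  90  89  89  93  83  95 127 126 127 127 125 127 126
 127 126 126 127]
185 [126 127 126 126 126 127 126 126 127 126 105  76  78  89  88  53  53  55
  56  57  60  58  60  59  58  57  63  85  90  89  67 122 126 126 125 126
 125 126 125 125]
262 [53 52 41 25 24 21 24 29 57 58 66 66 80 80 80 81 81 79 80 82 82 83 83 83
 84 84 82 82 83 77 73 73 64 58 30 26 24 28 28 42]
268 [53 45 23 21 21 21 22 27 58 53 61 77 80 81 81 79 81 82 82 82 82 81 84 82
 81 82 83 82 82 82 72 68 64 58 31 23 25 26 27 27]
275 [ 90  49  29  23  21  20  22  34  55  56  44  56  80  79  82  82  82  82
  82  83  83  82  82  83  83  82  81  81  82  77  63  60  57 107  73  23
  23  24  26  33]
```

It stands freely in the tray. I'm re-centring by +12.5 mm, going 12 mm lower and gripping fully.

{"name": "jog_arm", "arguments": {"motion": [{"delta_pos": [6,0,0],"roll": 0,"fingers": 30},{"delta_pos": [12.5,0,0],"roll": 0,"fingers": 30},{"delta_pos": [12.5,0,6],"roll": 0,"fingers": 30},{"delta_pos": [12.5,0,12],"roll": 0,"fingers": 30},{"delta_pos": [12.5,0,12],"roll": 0,"fingers": 20},{"delta_pos": [12.5,0,12],"roll": 0,"fingers": 0},{"delta_pos": [12.5,0,12],"roll": 0,"fingers": 0},{"delta_pos": [12.5,0,12],"roll": 0,"fingers": 0}]}}

```text
t: 13.95
ee_pos: [0.4742, -0.1809, 0.0892]
tcp_rot: [-3.038, -0.798, 0.0]
wrist_force: [-0.4, 0.4, -3.6]
opening: 0.0187
grip_force: 58.6
```

```bash
python3 - <<'E'
from h import *
np.set_printoptions(precision=4,suppress=True)
st,w,M=tq();lean(w,st);print(M)
# tote
c=np.array([.504,.241]);a=np.radians(5.2);Q=np.array([[np.cos(a),-np.sin(a)],[np.sin(a),np.cos(a)]])
for k in [(.054,-.081),(.054,-.027),(.054,.027)]:
    p=c+Q@k; print(k,p,"delta tool",(M.T@np.r_[p-st["ee_pos"][:2],0])*1000)
E
```

```text
F,T tool [-0.269 -0.688  4.008 -0.005  0.02   0.004] z [ 0.4743 -0.1809  0.0893] open 0.018371379998847328 58.58779013156891
[128 127 127 127 126 126 126 125 125 125 125 124  58  82  86  58  55  55
  54  54  53  53  52  52  51  71  65  68  63  69  61  60  61  58  63  66
  46  53  40  35]
rows 186.5 276.5 tip x 0.0232 head x 0.0002 lean deg 10.957468778383475
[[ 0.8709  0.4915 -0.0001]
 [ 0.4915 -0.8709  0.0001]
 [-0.0001 -0.0001 -1.    ]]
(0.054, -0.081) [0.5651 0.1652] delta tool [ 249.1991 -256.8248    0.0098]
(0.054, -0.027) [0.5602 0.219 ] delta tool [ 271.3669 -306.0649    0.014 ]
(0.054, 0.027) [0.5553 0.2728] delta tool [ 293.5347 -355.305     0.0182]
```

```bash
python3 - <<'E'
from h import *
from scipy.optimize import minimize
cams={n:viewer.capture(n) for n in ("top","scene")}
masks={}
for n in cams:
    im=cv2.imread(f"pics/{n}0.png"); h=cv2.cvtColor(im,cv2.COLOR_BGR2HSV)
    m=cv2.inRange(h,(105,110,40),(125,255,255)); x,y=(249,216) if n=="top" else (396,192)
    z=np.zeros_like(m); z[y-50:y+50,x-60:x+60]=m[y-50:y+50,x-60:x+60]
    k,lab,stt,_=cv2.connectedComponentsWithStats(z); i=1+np.argmax(stt[1:,4]); 
    hull=cv2.convexHull(np.argwhere(lab==i)[:,::-1].astype(np.int32)); o=np.zeros_like(m); cv2.fillConvexPoly(o,hull,255); masks[n]=o; print(n,stt[i])
def P(p,c):
    a=p[2];Q=np.array([[np.cos(a),-np.sin(a)],[np.sin(a),np.cos(a)]])
    V=[np.r_[p[:2]+Q@[sx*X,sy*Y],z] for X,Y,z in((.089,.116,.054),(.083,.110,0)) for sx in(-1,1) for sy in(-1,1)]
    return cv2.convexHull(np.array([proj(c,v) for v in V],np.float32))
def cost(p,names):
    s=0
    for n in names:
        big=np.zeros((400,640),np.uint8); cv2.fillConvexPoly(big,np.round(P(p,cams[n])*256).astype(np.int32),255,cv2.LINE_AA,8)
        s+=np.abs(big.astype(float)-masks[n]).sum()/255
    return s
for names in (["top"],["scene"],["top","scene"]):
    r=minimize(cost,[.504,.241,np.radians(5.2)],args=(names,),method="Nelder-Mead",options=dict(initial_simplex=[[.504,.241,.09],[.51,.241,.09],[.504,.247,.09],[.504,.241,.12]]))
    print(names,r.x,np.degrees(r.x[2]),r.fun)
E
```

```text
top [ 214  188   70   56 2404]
scene [ 356  167   83   59 3301]
['top'] [0.50341881 0.24090242 0.09078746] 5.20173808205239 97.05490196078432
['scene'] [0.50436748 0.24150786 0.0896149 ] 5.134555317665946 113.30588235294118
['top', 'scene'] [0.50389827 0.24095443 0.08609855] 4.9330838173526175 215.03921568627453
```

{"name": "jog_arm", "arguments": {"motion": [{"delta_pos": [0,0,-20],"roll": 0,"fingers": 0},{"delta_pos": [0,0,-50],"roll": 0,"fingers": 0},{"delta_pos": [0,0,-90],"roll": 0,"fingers": 0},{"delta_pos": [0,0,-110],"roll": 0,"fingers": 0},{"delta_pos": [0,0,-110],"roll": 0,"fingers": 0}]}}

```text
t: 14.82
ee_pos: [0.4756, -0.1814, 0.2008]
tcp_rot: [3.036, 0.797, 0.004]
wrist_force: [-0.8, -0.7, -3.8]
opening: 0.0184
grip_force: 59.3
```

```bash
python3 - <<'E'
from h import *
st,w,M=tq();lean(w,st,zf=.003+st["ee_pos"][2]-.0893)
g=cv2.cvtColor(w["pixels"],cv2.COLOR_RGB2GRAY)[:,312:330].mean(1);print(g[280:390:3].astype(int))
for x in(0,.01):
  print([round(float(proj(w,st["ee_pos"]+M@np.array([x+o,0,z]))[1])) for o,z in((-.0095,-.0462),(.0095,-.0462))])
E
```

```text
F,T tool [-6.800e-01 -5.720e-01  4.041e+00  2.400e-02  5.000e-03 -4.000e-03] z [ 0.47379003 -0.18097045  0.19861329] open 0.018897037212393563 59.31597411632538
[153 153 152 152 152 151 151 150 150 149 149 148  70  99 103  70  67  66
  66  65  65  64  64  63  63  86  78  68  74  72  75  75  76  70  61  79
  58  51  51  42]
rows 186.5 269.5 tip x 0.0261 head x 0.0002 lean deg 12.330520607816329
[79 64 62 56 51 42 43 43 43 43 43 43 43 42 42 42 42 49 52 53 52 49 10  9
  9  9  8  9  8  8  8  8  8  8  7  8  6]
[329, 286]
[307, 262]
```

The tote fit agrees across both cameras: (0.504,0.241), 5.1°. The bolt is held upright and centred. I'm moving over cell (54,−27).

{"name": "jog_arm", "arguments": {"motion": [{"delta_pos": [33,-37,0],"roll": 0,"fingers": 0},{"delta_pos": [72,-81,0],"roll": 0,"fingers": 0},{"delta_pos": [112,-126,0],"roll": 0,"fingers": 0},{"delta_pos": [152,-172,0],"roll": 0,"fingers": 0},{"delta_pos": [192,-217,0],"roll": 0,"fingers": 0},{"delta_pos": [230,-260,0],"roll": 0,"fingers": 0},{"delta_pos": [258,-291,0],"roll": 0,"fingers": 0},{"delta_pos": [271,-306,0],"roll": 0,"fingers": 0},{"delta_pos": [271,-306,0],"roll": 0,"fingers": 0},{"delta_pos": [271,-306,0],"roll": 0,"fingers": 0}]}}

```text
t: 16.23
ee_pos: [0.5595, 0.2172, 0.1979]
tcp_rot: [3.038, 0.797, -0.004]
wrist_force: [0.2, -0.4, -3.8]
opening: 0.0186
grip_force: 59.3
```

```bash
python3 - <<'E'
from h import *
st,w,M=tq();print((M.T@np.r_[np.array([.5602,.219])-st["ee_pos"][:2],0])*1000)
lean(w,st,zf=.003+st["ee_pos"][2]-.0893)
g=cv2.cvtColor(w["pixels"],cv2.COLOR_RGB2GRAY)
cv2.imwrite("pics/w8.png",w["pixels"][:,:,::-1])
# cell walls vs. head in the picture: project head far corner and cell top corners
a=np.radians(5.1);Q=np.array([[np.cos(a),-np.sin(a)],[np.sin(a),np.cos(a)]])
for k in ((.029,-.002),(.029,-.052),(.079,-.002),(.079,-.052)):
    p=np.array([.504,.241])+Q@k; q=proj(w,[*p,.054]); print(k,q.round(1))
hsv=cv2.cvtColor(w["pixels"],cv2.COLOR_RGB2HSV)
for c in (345,355,365): print(c,hsv[60:240:3,c,2])
E
```

```text
F,T tool [ 0.167  0.415  3.772 -0.03   0.008  0.018] z [0.5599813  0.2167583  0.19855309] open 0.018533424474824135 59.32745575904846
[ 1.28854514 -1.8473434  -0.00355652]
[ 94  84  81  72  59  50  66  86  86  85  85  85  96 151 158  99  93  94
  94  94  94  94  95  94  95 138 126 137 124 118 120 126 127 116 130 135
 104 111  85  72]
rows 197.5 276.5 tip x 0.0232 head x -0.0083 lean deg 15.03254521449677
(0.029, -0.002) [285.1 193.6]
(0.029, -0.052) [330.8 213. ]
(0.079, -0.002) [305.1 147.5]
(0.079, -0.052) [352.5 168.8]
345 [115 115 116 115 116 117 116 117 117 118 119 119 118 118 119 118 117 117
 117 117 119 118 118 118 118 118 116 118 119 118 108 104 174 167 172 151
  77  82  79 103 168 171 163 171 172 171 171 171 170 104 106 105 105 122
 159 169 170 168  86  99]
355 [114 116 116 116 116 116 116 115 115 117 117 117 117 117 119 117 117 119
 121 118 119 118 120 120 119 119 120 120 119 118 118 118 117 135 172 137
 171  88  88  87 172 173 172 171 171 171 171 171 170 170 110 105 106 105
 104 173 142 169 168 167]
365 [116 115 116 114 116 116 117 116 116 117 116 116 118 119 119 118 118 121
 121 120 118 120 119 118 117 116 116 119 120 118 118 118 117 116 110 169
 165 174 135  87  86 144 172 172 170 171 171 170 171 170 169 161 104 104
 105 104 161 128  78  78]
```

The tote edges in the wrist image match the model within 1 px. I'm descending with a small correction.

{"name": "jog_arm", "arguments": {"motion": [{"delta_pos": [1,-2,0],"roll": 0,"fingers": 0},{"delta_pos": [1,-2,25],"roll": 0,"fingers": 0},{"delta_pos": [1,-2,55],"roll": 0,"fingers": 0},{"delta_pos": [1,-2,80],"roll": 0,"fingers": 0},{"delta_pos": [1,-2,97],"roll": 0,"fingers": 0},{"delta_pos": [1,-2,103],"roll": 0,"fingers": 0},{"delta_pos": [1,-2,103],"roll": 0,"fingers": 0}]}}

```text
t: 17.25
ee_pos: [0.5602, 0.2211, 0.0965]
tcp_rot: [-3.038, -0.798, -0.0]
wrist_force: [-0.2, -0.2, -3.0]
opening: 0.0184
grip_force: 59.3
```

{"name": "jog_arm", "arguments": {"motion": [{"delta_pos": [0,0,2],"roll": 0,"fingers": 0},{"delta_pos": [0,0,4],"roll": 0,"fingers": 0},{"delta_pos": [0,0,4],"roll": 0,"fingers": 0}]}}

```text
t: 17.62
ee_pos: [0.5601, 0.221, 0.0925]
tcp_rot: [3.038, 0.798, 0.001]
wrist_force: [0.0, -0.2, -3.6]
opening: 0.0189
grip_force: 59.3
```

{"name": "jog_arm", "arguments": {"motion": [{"delta_pos": [0,0,1.5],"roll": 0,"fingers": 0},{"delta_pos": [0,0,2.5],"roll": 0,"fingers": 0},{"delta_pos": [0,0,2.5],"roll": 0,"fingers": 0}]}}

```text
t: 18.0
ee_pos: [0.5599, 0.221, 0.0898]
tcp_rot: [-3.038, -0.798, 0.0]
wrist_force: [-0.6, -0.4, -4.9]
opening: 0.0187
grip_force: 59.6
```

{"name": "jog_arm", "arguments": {"motion": [{"delta_pos": [0,0,1],"roll": 0,"fingers": 0},{"delta_pos": [0,0,1],"roll": 0,"fingers": 0}]}}

```text
t: 18.25
ee_pos: [0.5602, 0.2212, 0.0897]
tcp_rot: [3.038, 0.798, 0.001]
wrist_force: [-1.2, -1.9, 4.6]
opening: 0.0188
grip_force: 60.0
```

{"name": "jog_arm", "arguments": {"motion": [{"delta_pos": [0,0,1],"roll": 0,"fingers": 0},{"delta_pos": [0,0,1],"roll": 0,"fingers": 0}]}}

```text
t: 18.5
ee_pos: [0.5606, 0.2214, 0.0896]
tcp_rot: [3.038, 0.798, 0.002]
wrist_force: [-3.4, -1.8, 12.3]
opening: 0.0185
grip_force: 60.9
```

The head is on the cell floor. I'm easing the grip, releasing, and rising.

{"name": "jog_arm", "arguments": {"motion": [{"delta_pos": [0,0,-1],"roll": 0,"fingers": 18.6},{"delta_pos": [0,0,-1],"roll": 0,"fingers": 19.4},{"delta_pos": [0,0,-1],"roll": 0,"fingers": 22},{"delta_pos": [0,0,-1],"roll": 0,"fingers": 30},{"delta_pos": [0,0,-1],"roll": 0,"fingers": 34},{"delta_pos": [0,0,-15],"roll": 0,"fingers": 34},{"delta_pos": [0,0,-50],"roll": 0,"fingers": 34},{"delta_pos": [0,0,-100],"roll": 0,"fingers": 34},{"delta_pos": [0,0,-130],"roll": 0,"fingers": 34},{"delta_pos": [0,0,-130],"roll": 0,"fingers": 34}]}}

```text
t: 19.75
ee_pos: [0.5617, 0.2223, 0.2218]
tcp_rot: [-3.038, -0.798, -0.01]
wrist_force: [0.5, 0.3, 0.0]
opening: 0.034
grip_force: 0.0
```

```bash
python3 - <<'E'
from h import *
import pickle
np.set_printoptions(precision=4,suppress=True)
st=manip.read_state();M=R.from_rotvec(st["tcp_rot"]).as_matrix();print(st["ee_pos"],np.degrees(np.arctan2(M[1,0],M[0,0])))
w=viewer.capture("wrist");cv2.imwrite("pics/w9.png",w["pixels"][:,:,::-1])
p=np.array([.5602,.2211])
u=proj(w,[*p,.1365]);h=proj(w,[*p,.0165]);print("pred tip",u,"head top",h)
hsv=cv2.cvtColor(w["pixels"],cv2.COLOR_RGB2HSV)
m=(hsv[...,1]<70)&(hsv[...,2]>60)
k,l,s,c=cv2.connectedComponentsWithStats(m.astype(np.uint8))
for i in range(1,k):
    if s[i,4]>150: print(s[i],c[i])
# bolt 2 target: its axis and tip
w1=pickle.load(open("w1.pkl","rb"))
E
```

```text
[0.5617 0.2223 0.2218] 29.44767339293931
pred tip [320.2786 204.2111] head top [320.4479 172.6525]
[ 456   11   57   62 2432] [484.1863  41.1546]
[  43   57   77   80 1720] [81.264 96.443]
[ 560  102   80   68 1606] [603.7005 133.6526]
[ 11 141  28  30 387] [ 24.739 155.522]
[ 307  161   29   57 1235] [321.2543 188.3968]
[  0 169  25  40 469] [  9.1962 188.9104]
[  462   196   178   204 20848] [569.8284 295.7639]
[ 208  225   53   66 1344] [233.7403 257.9874]
[262 237  23  46 482] [272.7676 258.0124]
[359 238  23  44 472] [369.4407 258.2034]
[ 313  257   27   81 1485] [326.6586 297.9488]
[453 329  18  21 151] [461.2715 338.6225]
[414 341  54  59 789] [434.3802 370.73  ]
[522 387  20  13 183] [532.1913 394.1257]
[101 389  21  11 181] [111.     394.5635]
```

The released bolt stands upright: its blob at columns 307–336, rows 161–218 agrees with the predicted tip (320,204). Next is bolt 2.

{"name": "jog_arm", "arguments": {"motion": [{"delta_pos": [-25,50,0],"roll": 0,"fingers": 45},{"delta_pos": [-50,100,0],"roll": -0.123,"fingers": 45},{"delta_pos": [-80,160,20],"roll": -0.123,"fingers": 45},{"delta_pos": [-110,215,40],"roll": -0.123,"fingers": 45},{"delta_pos": [-140,270,60],"roll": -0.123,"fingers": 45},{"delta_pos": [-165,325,70],"roll": -0.123,"fingers": 45},{"delta_pos": [-188,375,70],"roll": -0.123,"fingers": 45},{"delta_pos": [-201,399,70],"roll": -0.123,"fingers": 45},{"delta_pos": [-201,399,70],"roll": -0.123,"fingers": 45},{"delta_pos": [-201,399,70],"roll": -0.123,"fingers": 45}]}}

```text
t: 21.05
ee_pos: [0.5804, -0.2238, 0.1469]
tcp_rot: [-2.981, -0.984, 0.001]
wrist_force: [-0.7, -0.0, -0.1]
opening: 0.0451
grip_force: 0.0
```

```bash
python3 - <<'E'
from h import *
np.set_printoptions(precision=4,suppress=True)
w=viewer.capture("wrist");st=manip.read_state();M=R.from_rotvec(st["tcp_rot"]).as_matrix();print(st["ee_pos"],np.degrees(np.arctan2(M[1,0],M[0,0])))
cv2.imwrite("pics/w10.png",w["pixels"][:,:,::-1])
g=cv2.cvtColor(w["pixels"],cv2.COLOR_RGB2GRAY).astype(int)
col=g[:,316:330].mean(1); print("col",[(r,int(col[r])) for r in range(130,240,4)])
for r in (170,175,185,195,205,215,225): print(r,g[r,295:350:2])
E
```

```text
[ 0.5808 -0.2231  0.1473] 36.618296918109344
col [(130, 149), (134, 148), (138, 148), (142, 147), (146, 147), (150, 146), (154, 131), (158, 90), (162, 78), (166, 84), (170, 82), (174, 84), (178, 83), (182, 82), (186, 85), (190, 82), (194, 83), (198, 83), (202, 80), (206, 80), (210, 95), (214, 94), (218, 94), (222, 80), (226, 76), (230, 68), (234, 52), (238, 51)]
170 [143 141 142 142 142 142 141 142 108  65  68  81  85  86  86  86  81  77
  69 139 143 144 143 143 142 142 143 144]
175 [142 142 142 142 141 142 141 141  85  69  74  83  88  91  91  90  88  82
  80 138 143 142 143 143 143 142 143 142]
185 [141 141 140 141 140 140 140 140  82  70  77  83  85  88  87  90  89  84
  77 132 141 142 142 142 141 142 142 142]
195 [140 139 140 140 141 140 139 120  82  68  74  77  80  79  80  82  81  82
  77 126 140 141 140 141 141 139 141 141]
205 [139 138 139 140 139 139 139 139  81  65  67  69  74  76  79  78  75  69
  73 115 140 140 139 139 140 140 140 139]
215 [138 139 138 139 138 139 139 138 106  64  76  85  93  99  98  99  96  91
  82 115 139 138 138 138 139 138 138 139]
225 [138 138 139 137 138 138 137 138  69  61  75  85  93  98  98  54  54  53
  51  63 133 138 138 138 138 138 139 138]
```

```bash
python3 - <<'E'
from h import *
np.set_printoptions(precision=2,suppress=True)
w=viewer.capture("wrist");st=manip.read_state();M=R.from_rotvec(st["tcp_rot"]).as_matrix()
for uv,z in (((322.5,156),.018),((322.5,170),.024),((323.5,225),.024)): print((M.T@(onz(w,uv,z)-st["ee_pos"]))*1000)
t=viewer.capture("top");print(tri([ray(w,(322.5,156)),ray(t,(374.2,187.2))]))
E
```

```text
[ 28.53   1.86 129.56]
[ 16.88   1.86 123.56]
[-36.26   2.91 123.54]
(array([ 0.6 , -0.21,  0.01]), [0.0035602869570623813, 0.0035602869570623983])
```

The bolt 2 tip is 28.5 mm ahead of the tool and 2 mm to tool +y. I'm descending and closing with a light grip.

{"name": "jog_arm", "arguments": {"motion": [{"delta_pos": [6,2,50],"roll": -0.02,"fingers": 45},{"delta_pos": [6,2,100],"roll": -0.02,"fingers": 45},{"delta_pos": [6,2,125],"roll": -0.02,"fingers": 45},{"delta_pos": [6,2,137],"roll": -0.02,"fingers": 45},{"delta_pos": [6,2,141.5],"roll": -0.02,"fingers": 45},{"delta_pos": [6,2,141.5],"roll": -0.02,"fingers": 30},{"delta_pos": [6,2,141.5],"roll": -0.02,"fingers": 17},{"delta_pos": [6,2,141.5],"roll": -0.02,"fingers": 17},{"delta_pos": [6,2,141.5],"roll": -0.02,"fingers": 19.2},{"delta_pos": [6,2,141.5],"roll": -0.02,"fingers": 19.2}]}}

```text
t: 22.45
ee_pos: [0.5881, -0.2234, 0.0075]
tcp_rot: [2.973, 1.013, 0.003]
wrist_force: [-1.0, 0.7, 6.4]
opening: 0.0193
grip_force: 17.5
```

Lifting along an arc about the head.

{"name": "jog_arm", "arguments": {"motion": [{"delta_pos": [-2,0,-10],"roll": 0,"fingers": 19.3},{"delta_pos": [-4,0,-19],"roll": 0,"fingers": 19.3},{"delta_pos": [-7,0,-28],"roll": 0,"fingers": 19.3},{"delta_pos": [-11,0,-37],"roll": 0,"fingers": 19.3},{"delta_pos": [-15,0,-46],"roll": 0,"fingers": 19.3},{"delta_pos": [-20,0,-54],"roll": 0,"fingers": 19.3},{"delta_pos": [-27,0,-62],"roll": 0,"fingers": 19.3},{"delta_pos": [-33,0,-69],"roll": 0,"fingers": 19.3},{"delta_pos": [-40,0,-75],"roll": 0,"fingers": 19.3},{"delta_pos": [-40,0,-75],"roll": 0,"fingers": 19.3}]}}

```text
t: 23.7
ee_pos: [0.5552, -0.2485, 0.082]
tcp_rot: [2.974, 1.011, 0.001]
wrist_force: [-0.0, 0.2, -1.5]
opening: 0.0193
grip_force: 11.0
```

```bash
cat >> h.py <<'E'
def prof(w):
    g=cv2.cvtColor(w["pixels"],cv2.COLOR_RGB2GRAY).astype(int)
    print("rows",g[140:352:3,312:330].mean(1).astype(int)); return g
def fitlean(w,st,M,obs,zf=.003,s0=.0):
    pass
E
python3 - <<'E'
from h import *
st,w,M=tq();prof(w);tilt(w,st,M)
E
```

```text
F,T tool [ 0.377  0.1    1.453  0.021  0.064 -0.012] z [ 0.55542827 -0.24780304  0.08143114] open 0.019199634275205563 11.013801991939545
rows [132 132 132 131 131 131 130 130 130 129 129 129 129 128 128 128 128 128
 128 127 127 127 127 126 120  65  81  81  82  81  81  81  81  80  80  80
  82  83  80  79  78  78  67  47  41  40  40  39  37  36  37  36  36  36
  35  35  40  38  41  40 117 118 119 110  95  91  96  99  74  11  10]
edges [(213, -57), (215, -22), (268, -33)]
0 [211, 226] 10 [211, 234] 20 [212, 243] 30 [216, 253] 40 [221, 263] 50 [227, 273] 60 [235, 283] 70 [244, 292] 80 [254, 299] 90 [264, 305]
```

{"name": "jog_arm", "arguments": {"motion": [{"delta_pos": [-8,0,-6],"roll": 0,"fingers": 19.3},{"delta_pos": [-16,0,-12],"roll": 0,"fingers": 19.3},{"delta_pos": [-24,0,-16],"roll": 0,"fingers": 19.3},{"delta_pos": [-32,0,-19],"roll": 0,"fingers": 19.3},{"delta_pos": [-40,0,-22],"roll": 0,"fingers": 19.3},{"delta_pos": [-48,0,-24],"roll": 0,"fingers": 19.3},{"delta_pos": [-56,0,-25],"roll": 0,"fingers": 19.3},{"delta_pos": [-64,0,-25],"roll": 0,"fingers": 19.3},{"delta_pos": [-64,0,-25],"roll": 0,"fingers": 19.3}]}}

```text
t: 24.98
ee_pos: [0.5049, -0.2878, 0.1072]
tcp_rot: [2.973, 1.012, 0.002]
wrist_force: [0.5, 1.2, 4.7]
opening: 0.0193
grip_force: 11.8
```

```bash
python3 - <<'E'
from h import *
st,w,M=tq();prof(w);lean(w,st)
E
```

```text
F,T tool [ 1.154 -0.75  -5.496  0.16   0.277  0.024] z [ 0.50518622 -0.28734664  0.10714296] open 0.019436585160041313 11.799837201833725
rows [137 137 137 136 136 135 135 134 134 133 133 132 132 132 131 131 130 130
 129 129  78 113 108  59  49  48  59  63  61  57  71  69  92 100 100  99
  98  98  97  97  96  95  94  90  67  68  80  84  90  92  98 106 108 108
 111 120 114 100  82  72  70  85 102 102  79  52  49  48  33  11  10]
[137 137 136 136 135 134 134 134 133 132 131 131 130 129 129  78 114  67
  49  50  65  61  62  72  92 100  99  98  98  97  96  95  93  67  73  85
  90  94 105 108]
rows 206.5 270.5 tip x 0.0149 head x -0.0216 lean deg 17.444636963393826
```

{"name": "jog_arm", "arguments": {"motion": [{"delta_pos": [-6,0,-1],"roll": 0,"fingers": 19.3},{"delta_pos": [-12,0,-1],"roll": 0,"fingers": 19.3},{"delta_pos": [-18,0,-1],"roll": 0,"fingers": 19.3},{"delta_pos": [-24,0,-1],"roll": 0,"fingers": 19.3},{"delta_pos": [-28,0,-1],"roll": 0,"fingers": 19.3},{"delta_pos": [-28,0,-1],"roll": 0,"fingers": 19.3}]}}

```text
t: 25.88
ee_pos: [0.4814, -0.3042, 0.1067]
tcp_rot: [-2.973, -1.012, 0.002]
wrist_force: [-1.1, -0.1, -3.1]
opening: 0.0192
grip_force: 7.2
```

```bash
python3 - <<'E'
from h import *
st,w,M=tq();prof(w);lean(w,st)
E
```

```text
F,T tool [-0.177 -0.085  3.391  0.014 -0.037  0.021] z [ 0.48198452 -0.30379504  0.10691255] open 0.01934380715113646 7.238151356577873
rows [142 142 141 140 140 139 139 138 137 137  84  98 100  89  63  60  60  60
  59  59  59  58  75  73  72  77  71  74  74  67  68  63  77  82  85  89
  89  89  89  90  90  90  89  89  88  68  75  87  78  69  61  65  79  94
  95  82  73  64  52  51  51  50  44  43  46  50  50  50  33  10   8]
[142 141 141 140 139 138 137 137  70 100  76  60  60  59  59  59  58  76
  72  72  71  74  69  69  77  81  89  89  90  90  90  90  89  88  73  83
  78  66  60  79]
rows 169.5 273.5 tip x 0.0136 head x 0.0093 lean deg 2.0538435253465126
```

Same state as before. I'm lowering to contact before releasing.

{"name": "jog_arm", "arguments": {"motion": [{"delta_pos": [-1,0,1],"roll": 0,"fingers": 19.2},{"delta_pos": [-1,0,2],"roll": 0,"fingers": 19.2},{"delta_pos": [-1,0,2],"roll": 0,"fingers": 19.2}]}}

```text
t: 26.4
ee_pos: [0.4826, -0.3048, 0.1064]
tcp_rot: [2.972, 1.013, 0.001]
wrist_force: [-1.7, -0.2, 5.2]
opening: 0.0193
grip_force: 7.9
```

{"name": "jog_arm", "arguments": {"motion": [{"delta_pos": [0,0,1],"roll": 0,"fingers": 19.2},{"delta_pos": [0,0,2],"roll": 0,"fingers": 19.2},{"delta_pos": [0,0,2],"roll": 0,"fingers": 19.2}]}}

```text
t: 26.78
ee_pos: [0.4834, -0.3054, 0.1055]
tcp_rot: [2.97, 1.012, 0.003]
wrist_force: [-1.3, 0.8, 11.4]
opening: 0.0193
grip_force: 8.5
```

{"name": "jog_arm", "arguments": {"motion": [{"delta_pos": [0,0,-2],"roll": 0,"fingers": 19.3},{"delta_pos": [0,0,-2],"roll": 0,"fingers": 20.5},{"delta_pos": [0,0,-2],"roll": 0,"fingers": 24},{"delta_pos": [0,0,-2],"roll": 0,"fingers": 30},{"delta_pos": [0,0,-2],"roll": 0,"fingers": 30}]}}

```text
t: 27.4
ee_pos: [0.4817, -0.3045, 0.1052]
tcp_rot: [-2.974, -1.013, -0.0]
wrist_force: [0.3, 0.6, 0.1]
opening: 0.03
grip_force: 0.0
```

```bash
python3 - <<'E'
from h import *
st,w,M=tq();g=prof(w);lean(w,st)
for r in (180,188,262,268): print(r,g[r,290:350:2])
E
```

```text
F,T tool [ 0.392  0.025 -0.122 -0.012 -0.005 -0.008] z [ 0.48170416 -0.30451126  0.1052478 ] open 0.030415378387621133 0.0
rows [142 142 141 141 140 139 139 139 138 137  64  96  97  86  64  62  62  61
  61  61  61  60  60  60  76  74  71  70  72  72  70  72  73  71  64  72
  82  82  88  88  88  88  89  89  89  88  73  52  53  75  56  65  79  94
  95  85  74  61  53  52  51  52  46  44  46  49  50  50  34  10   9]
[142 141 141 140 139 139 138 132  75  97  75  62  62  61  61  61  60  59
  76  78  72  72  74  72  73  75  68  82  85  88  88  89  88  89  87  55
  53  68  60  79]
rows 169.5 278.5 tip x 0.0122 head x 0.0096 lean deg 1.2170712292569363
180 [135 135 135 136 136 135 131  61  96  98  95  95  84  68  62  66  64  65
  76  96  95  96  96  80 114 137 137 137 137 137]
188 [135 135 135 135 135  70  92  94  95  82  54  58  59  60  63  63  63  63
  65  63  61  67  95  99  98  88 119 136 136 137]
262 [25 31 61 62 66 69 72 88 86 86 87 86 87 88 89 90 89 89 91 91 89 89 90 90
 79 78 77 62 61 63]
268 [22 25 61 60 63 63 82 86 86 85 86 88 88 88 89 89 89 91 89 89 91 89 90 87
 87 74 72 59 61 58]
```

Standing free. I'm re-centring by +11 mm, going 16 mm lower, gripping and lifting.

{"name": "jog_arm", "arguments": {"motion": [{"delta_pos": [6,0,0],"roll": 0,"fingers": 30},{"delta_pos": [11,0,0],"roll": 0,"fingers": 30},{"delta_pos": [11,0,8],"roll": 0,"fingers": 30},{"delta_pos": [11,0,16],"roll": 0,"fingers": 30},{"delta_pos": [11,0,16],"roll": 0,"fingers": 20},{"delta_pos": [11,0,16],"roll": 0,"fingers": 0},{"delta_pos": [11,0,16],"roll": 0,"fingers": 0},{"delta_pos": [11,0,16],"roll": 0,"fingers": 0}]}}

```text
t: 28.55
ee_pos: [0.4902, -0.2978, 0.0892]
tcp_rot: [-2.974, -1.013, 0.0]
wrist_force: [0.2, -0.4, -3.7]
opening: 0.0187
grip_force: 58.6
```

{"name": "jog_arm", "arguments": {"motion": [{"delta_pos": [0,0,-20],"roll": 0,"fingers": 0},{"delta_pos": [0,0,-50],"roll": 0,"fingers": 0},{"delta_pos": [0,0,-90],"roll": 0,"fingers": 0},{"delta_pos": [0,0,-110],"roll": 0,"fingers": 0},{"delta_pos": [0,0,-110],"roll": 0,"fingers": 0},{"delta_pos": [0,0,-110],"roll": 0,"fingers": 0}]}}

```text
t: 29.3
ee_pos: [0.4894, -0.2977, 0.1982]
tcp_rot: [-2.973, -1.012, 0.002]
wrist_force: [0.3, 0.5, -4.1]
opening: 0.0187
grip_force: 59.3
```

```bash
python3 - <<'E'
from h import *
np.set_printoptions(precision=2,suppress=True)
st,w,M=tq();prof(w);lean(w,st,zf=.003+.110)
a=np.radians(5.1);Q=np.array([[np.cos(a),-np.sin(a)],[np.sin(a),np.cos(a)]])
for k in [(.054,-.081),(.054,-.027),(.0,-.081),(.054,.027)]:
    p=np.array([.504,.241])+Q@k; print(k,p,"delta tool",(M.T@np.r_[p-st["ee_pos"][:2],0])*1000)
E
```

```text
F,T tool [-0.45 -0.28  4.09  0.03 -0.    0.02] z [ 0.49 -0.3   0.2 ] open 0.018794153208451077 59.27659571170807
rows [164 164 163 163 162 161 160 160 159 159 158 158 158 157 157 155  74 102
 111 108  76  70  69  69  68  68  68  67  67  66  66  65  65  67  79  78
  83  72  81  76  81  72  78  72  65  69  71  67  70  67  58  47  45  46
  46  46  46  46  46  45  46  46  45  44  56  59  59  58  39  11   9]
[164 164 163 162 161 160 159 159 158 158 157 157  74 107 111  76  70  69
  68  68  67  67  66  65  65  82  81  83  70  80  81  82  66  65  77  70
  70  65  53  45]
rows 186.5 271.5 tip x 0.0261 head x 0.0006 lean deg 12.188261255493359
(0.054, -0.081) [0.56 0.17] delta tool [ 342.37 -320.05    0.58]
(0.054, -0.027) [0.56 0.22] delta tool [ 371.41 -365.57    0.68]
(0.0, -0.081) [0.51 0.16] delta tool [ 296.85 -349.09    0.7 ]
(0.054, 0.027) [0.56 0.27] delta tool [ 400.45 -411.1     0.78]
```

The bolt is upright and centred again. I'll use cell (54,81), well clear of the others, raising 50 mm more on the way.

{"name": "jog_arm", "arguments": {"motion": [{"delta_pos": [0,0,-30],"roll": 0,"fingers": 0},{"delta_pos": [30,-32,-50],"roll": 0,"fingers": 0},{"delta_pos": [68,-72,-50],"roll": 0,"fingers": 0},{"delta_pos": [106,-113,-50],"roll": 0,"fingers": 0},{"delta_pos": [144,-153,-50],"roll": 0,"fingers": 0},{"delta_pos": [182,-194,-50],"roll": 0,"fingers": 0},{"delta_pos": [220,-234,-50],"roll": 0,"fingers": 0},{"delta_pos": [258,-275,-50],"roll": 0,"fingers": 0},{"delta_pos": [290,-308,-50],"roll": 0,"fingers": 0},{"delta_pos": [300,-319,-50],"roll": 0,"fingers": 0}]}}

```text
t: 30.7
ee_pos: [0.5322, 0.1423, 0.2488]
tcp_rot: [-2.968, -1.021, 0.0]
wrist_force: [0.2, -1.2, -3.1]
opening: 0.0186
grip_force: 59.4
```

{"name": "jog_arm", "arguments": {"motion": [{"delta_pos": [30,-32,0],"roll": 0,"fingers": 0},{"delta_pos": [65,-69,0],"roll": 0,"fingers": 0},{"delta_pos": [100,-107,0],"roll": 0,"fingers": 0},{"delta_pos": [122,-130,0],"roll": 0,"fingers": 0},{"delta_pos": [129.5,-137.5,0],"roll": 0,"fingers": 0},{"delta_pos": [129.5,-137.5,0],"roll": 0,"fingers": 0},{"delta_pos": [129.5,-137.5,0],"roll": 0,"fingers": 0}]}}

```text
t: 31.58
ee_pos: [0.5525, 0.3235, 0.2488]
tcp_rot: [2.973, 1.009, -0.001]
wrist_force: [-0.2, -1.1, -3.2]
opening: 0.0186
grip_force: 59.5
```

```bash
python3 - <<'E'
from h import *
np.set_printoptions(precision=2,suppress=True)
st,w,M=tq();prof(w);print(st["ee_pos"]*1000,st["joint_pos"])
a=np.radians(5.1);Q=np.array([[np.cos(a),-np.sin(a)],[np.sin(a),np.cos(a)]])
p=np.array([.504,.241])+Q@[.054,.081]; print(p,(M.T@np.r_[p-st["ee_pos"][:2],0])*1000)
E
```

```text
F,T tool [-0.45  0.16  3.06 -0.01  0.02  0.01] z [0.55 0.32 0.25] open 0.01842016339395126 59.457478523254395
rows [ 87  84  72  62  53  57  65  77  86  86  85  85  85  81  76  65  94 141
 156 154 100  91  91  91  91  92  92  92  92  92  92  92  92  97 144 138
 140 118 123 129 120 124 126 128 126 135 125 103 100  99  88  78  71  72
  73  73  73  73  73  73  73  73  72  72  89  92  92  92  64  23  21]
[552.49 323.83 249.16] [ 0.02  0.58 -0.87  1.55  0.46  1.23 -1.84]
[0.55 0.33] [ 0.11 -3.26 -0.  ]
```

{"name": "jog_arm", "arguments": {"motion": [{"delta_pos": [0,-3,0],"roll": 0,"fingers": 0},{"delta_pos": [0,-3,30],"roll": 0,"fingers": 0},{"delta_pos": [0,-3,65],"roll": 0,"fingers": 0},{"delta_pos": [0,-3,100],"roll": 0,"fingers": 0},{"delta_pos": [0,-3,130],"roll": 0,"fingers": 0},{"delta_pos": [0,-3,147],"roll": 0,"fingers": 0},{"delta_pos": [0,-3,154],"roll": 0,"fingers": 0},{"delta_pos": [0,-3,156],"roll": 0,"fingers": 0},{"delta_pos": [0,-3,156],"roll": 0,"fingers": 0}]}}

```text
t: 32.85
ee_pos: [0.5506, 0.3288, 0.0944]
tcp_rot: [-2.973, -1.013, -0.003]
wrist_force: [-0.3, -0.7, -2.5]
opening: 0.0188
grip_force: 59.5
```

{"name": "jog_arm", "arguments": {"motion": [{"delta_pos": [0,0,1],"roll": 0,"fingers": 0},{"delta_pos": [0,0,2],"roll": 0,"fingers": 0},{"delta_pos": [0,0,2],"roll": 0,"fingers": 0}]}}

```text
t: 33.22
ee_pos: [0.55, 0.3283, 0.0914]
tcp_rot: [2.974, 1.013, 0.0]
wrist_force: [-0.7, -0.1, -4.0]
opening: 0.0183
grip_force: 59.5
```

{"name": "jog_arm", "arguments": {"motion": [{"delta_pos": [0,0,1],"roll": 0,"fingers": 0},{"delta_pos": [0,0,1],"roll": 0,"fingers": 0}]}}

```text
t: 33.48
ee_pos: [0.5499, 0.3283, 0.0902]
tcp_rot: [2.974, 1.013, -0.0]
wrist_force: [0.4, 0.7, -3.6]
opening: 0.0189
grip_force: 59.5
```

{"name": "jog_arm", "arguments": {"motion": [{"delta_pos": [0,0,1],"roll": 0,"fingers": 0},{"delta_pos": [0,0,1],"roll": 0,"fingers": 0}]}}

```text
t: 33.72
ee_pos: [0.5501, 0.3283, 0.0893]
tcp_rot: [-2.974, -1.013, -0.0]
wrist_force: [0.3, 0.2, -3.5]
opening: 0.0185
grip_force: 59.8
```

{"name": "jog_arm", "arguments": {"motion": [{"delta_pos": [0,0,0.7],"roll": 0,"fingers": 0},{"delta_pos": [0,0,0.7],"roll": 0,"fingers": 0}]}}

```text
t: 33.98
ee_pos: [0.5502, 0.3285, 0.0893]
tcp_rot: [2.974, 1.013, 0.001]
wrist_force: [-1.0, -0.2, 3.6]
opening: 0.0183
grip_force: 59.9
```

Contact. I'm pressing slightly to square it, then releasing and rising.

{"name": "jog_arm", "arguments": {"motion": [{"delta_pos": [0,0,0.7],"roll": 0,"fingers": 0},{"delta_pos": [0,0,0],"roll": 0,"fingers": 18.6},{"delta_pos": [0,0,-0.3],"roll": 0,"fingers": 19.4},{"delta_pos": [0,0,-0.3],"roll": 0,"fingers": 22},{"delta_pos": [0,0,-0.3],"roll": 0,"fingers": 30},{"delta_pos": [0,0,-0.3],"roll": 0,"fingers": 34},{"delta_pos": [0,0,-15],"roll": 0,"fingers": 34},{"delta_pos": [0,0,-55],"roll": 0,"fingers": 34},{"delta_pos": [0,0,-105],"roll": 0,"fingers": 34},{"delta_pos": [0,0,-150],"roll": 0,"fingers": 34}]}}

```text
t: 35.22
ee_pos: [0.55, 0.3288, 0.2415]
tcp_rot: [-2.973, -1.014, -0.002]
wrist_force: [-0.2, 0.3, 0.6]
opening: 0.0346
grip_force: 0.0
```

{"name": "jog_arm", "arguments": {"motion": [{"delta_pos": [0,0,-20],"roll": 0,"fingers": 34},{"delta_pos": [0,0,-20],"roll": 0,"fingers": 34},{"delta_pos": [0,0,-20],"roll": 0,"fingers": 34}]}}

```text
t: 35.6
ee_pos: [0.5493, 0.3274, 0.2569]
tcp_rot: [2.973, 1.013, -0.004]
wrist_force: [-1.3, 0.3, -0.6]
opening: 0.034
grip_force: 0.0
```

```bash
python3 - <<'E'
from h import *
np.set_printoptions(precision=1,suppress=True)
st=manip.read_state();print(st["ee_pos"],st["wrist_force"])
def blobs(n,box):
    c=viewer.capture(n);cv2.imwrite(f"pics/{n}_end.png",c["pixels"][:,:,::-1]);h=cv2.cvtColor(c["pixels"],cv2.COLOR_RGB2HSV)
    m=((h[...,1]<75)&(h[...,2]>60)).astype(np.uint8); x0,y0,x1,y1=box; z=np.zeros_like(m);z[y0:y1,x0:x1]=m[y0:y1,x0:x1]
    k,l,s,ce=cv2.connectedComponentsWithStats(z)
    for nm,p in (("b1",(.5602,.2211)),("b2",(.5501,.3284))): print(n,nm,"pred tip",proj(c,[*p,.1365]),"head",proj(c,[*p,.0165]))
    for i in range(1,k):
        if s[i,4]>15:
            ys,xs=np.where(l==i); print(s[i],ce[i],"top",xs[ys<=ys.min()+2].mean(),ys.min(),"bottom",xs[ys>=ys.max()-2].mean(),ys.max())
blobs("wrist",(150,60,560,235)); blobs("scene",(340,130,450,240)); blobs("top",(205,180,295,250))
E
```

```text
[0.5 0.3 0.3] [-1.3  0.3 -0.6]
wrist b1 pred tip [414.6 245.4] head [388.2 205.3]
wrist b2 pred tip [320.  187.7] head [320.4 162.9]
[ 150   77   76   62 1318] [185.7 106.2] top 216.05555555555554 77 bottom 152.0 138
[ 524   93   36   49 1306] [542.6 117.7] top 550.1346153846154 93 bottom 542.3 141
[308 153  27  48 938] [320.9 175.2] top 321.0 153 bottom 320.8181818181818 200
[377 194  41  41 824] [394.6 215.3] top 389.25 194 bottom 405.67692307692306 234
scene b1 pred tip [396.8 191.2] head [390.2 212.5]
scene b2 pred tip [431.  186.9] head [421.7 208.4]
[435 139  11  12  50] [440.3 144.7] top 443.75 139 bottom 437.0 150
[438 159   6   9  20] [440.9 163.2] top 442.3333333333333 159 bottom 439.42857142857144 167
[378 161  13  25 156] [384.7 173. ] top 386.875 161 bottom 381.8 185
[394 160  13  25 155] [400.2 171.8] top 402.8888888888889 160 bottom 397.0 184
[362 164  12  24 147] [368.4 175.8] top 370.5 164 bottom 366.04545454545456 187
[419 185  15  24 162] [426.  196.5] top 430.0 185 bottom 421.8333333333333 208
[387 189  13  25 165] [393.  200.9] top 396.0 189 bottom 389.8421052631579 213
top b1 pred tip [249.1 194.7] head [255.7 201.2]
top b2 pred tip [216.7 198.5] head [226.3 204.6]
[ 205  180   90   70 4153] [242.1 219.9] top 214.70491803278688 180 bottom 260.9950248756219 249
```

In the scene and wrist views both bolts match the projections of a vertical bolt on the cell floor within about 1–2 px. The three packed bolts still show as upright, and the arm is clear. Handing in.

```bash
python3 -c "
from rig import manip; print(manip.job_done())"
```

```text
the job is handed in; nothing more can be done
None
```

I handed the job in at about 36 s: both long bolts stand upright on their heads in tote cells (54, −27) and (54, 81), each lowered onto the floor before release and matching an upright bolt within about 1–2 px in the final scene view.

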